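# Change over the filler-rod tube: click one cap home, pull the next one out

### The job

Change over to the next filler-rod tube: first push the cap of the red tube, which was left pulled out, along its tube until it clicks fully home, and only then pull the yellow tube's cap out until it clicks fully open, and let go. Work by feel: the tubes are sprung in their stands and give before a cap snaps over, but never push or pull one so hard that it nears the end of its spring travel. Leave the blue tube shut and the bottle, tin, loupe and screwdriver where they are.

Things in the scene. Friction and masses are not known exactly. Their poses are not given: they have to be found in the camera images.
- red_stand: fixed stand of the red-banded white filler-rod tube (the tube in use: its cap starts pulled out): dark foot plate 116x68x10 mm (long side x), grey collar 39 mm across. Origin: centre of the underside, z up. The 22 mm tube leans 30 degrees from vertical to the stand's -x side (roughly to the robot); its axis runs from (40, 0, 34) mm along (-0.5, 0, 0.866); the collar ends 53 mm along it, the resting tube 122 mm
- red_cap_top (a point): centre of the flat outer end of the red cap, a fluted red cylinder 28 mm in diameter, 35 mm long, captive on the tube's upper end. The point's +z runs outwards along the tube axis (the way the cap pulls), its y is the stand's y. With the tube at rest it lies 130 mm along the axis (147 mm above the bench) when home, 150 mm when pulled out
- red_cap (a joint): slide of the red cap along its tube, m: 0 = home (closed), 0.020 = pulled out to its stop (side window open). A detent holds it at either stop: it resists with a peak of 9 to 13 N (differs each time) about 5 mm from the stop it leaves, then snaps over by itself
- red_tube (a joint): slide of the red tube in its sprung collar along the same axis, m: 0 = rest, + outwards. The soft spring lets the tube give, both ways, some 16 to 24 mm before the cap's detent lets go, and brings it back afterwards. Stay under 31 mm (about 17 N); hard stops at -0.034 and +0.034
- yellow_stand: fixed stand of the yellow-banded white filler-rod tube (the next tube: its cap starts pushed home): dark foot plate 116x68x10 mm (long side x), grey collar 39 mm across. Origin: centre of the underside, z up. The 22 mm tube leans 30 degrees from vertical to the stand's -x side (roughly to the robot); its axis runs from (40, 0, 34) mm along (-0.5, 0, 0.866); the collar ends 53 mm along it, the resting tube 122 mm
- yellow_cap_top (a point): centre of the flat outer end of the yellow cap, a fluted yellow cylinder 28 mm in diameter, 35 mm long, captive on the tube's upper end. The point's +z runs outwards along the tube axis (the way the cap pulls), its y is the stand's y. With the tube at rest it lies 130 mm along the axis (147 mm above the bench) when home, 150 mm when pulled out
- yellow_cap (a joint): slide of the yellow cap along its tube, m: 0 = home (closed), 0.020 = pulled out to its stop (side window open). A detent holds it at either stop: it resists with a peak of 9 to 13 N (differs each time) about 5 mm from the stop it leaves, then snaps over by itself
- yellow_tube (a joint): slide of the yellow tube in its sprung collar along the same axis, m: 0 = rest, + outwards. The soft spring lets the tube give, both ways, some 16 to 24 mm before the cap's detent lets go, and brings it back afterwards. Stay under 31 mm (about 17 N); hard stops at -0.034 and +0.034
- blue_stand: fixed stand of the blue-banded white filler-rod tube (the spare tube: its cap starts pushed home and must stay so): dark foot plate 116x68x10 mm (long side x), grey collar 39 mm across. Origin: centre of the underside, z up. The 22 mm tube leans 30 degrees from vertical to the stand's -x side (roughly to the robot); its axis runs from (40, 0, 34) mm along (-0.5, 0, 0.866); the collar ends 53 mm along it, the resting tube 122 mm
- blue_cap_top (a point): centre of the flat outer end of the blue cap, a fluted blue cylinder 28 mm in diameter, 35 mm long, captive on the tube's upper end. The point's +z runs outwards along the tube axis (the way the cap pulls), its y is the stand's y. With the tube at rest it lies 130 mm along the axis (147 mm above the bench) when home, 150 mm when pulled out
- blue_cap (a joint): slide of the blue cap along its tube, m: 0 = home (closed), 0.020 = pulled out to its stop (side window open). A detent holds it at either stop: it resists with a peak of 9 to 13 N (differs each time) about 5 mm from the stop it leaves, then snaps over by itself
- blue_tube (a joint): slide of the blue tube in its sprung collar along the same axis, m: 0 = rest, + outwards. The soft spring lets the tube give, both ways, some 16 to 24 mm before the cap's detent lets go, and brings it back afterwards. Stay under 31 mm (about 17 N); hard stops at -0.034 and +0.034
- bottle: loose white solvent bottle with a red spout, 47 mm in diameter, 118 mm tall, standing; origin at the centre of its base, z up. Bystander
- tin: loose round grey tin, 53 mm in diameter, 22 mm high; origin at the centre of its base. Bystander
- magnifier: loose black eyepiece loupe, 33 mm in diameter, 30 mm high; origin at the centre of its base. Bystander
- driver: loose screwdriver with a red handle, 24x165x23 mm, lying along its y; origin at the centre of its underside. Bystander

How it is judged (in metres and radians):
On the way, in this order (a step that is already met when the one before it is completed fails the run):
1. the red cap is home while the yellow cap is still home too (value of joint red_cap below 0.002 m and value of joint yellow_cap below 0.006 m), for 0.2 s.
2. the yellow cap is pulled out to its stop (value of joint yellow_cap above 0.018 m), for 0.2 s.
At the end, for the whole second after the job is handed in: The red cap is within 2 mm of home, the yellow cap within 2 mm of its out stop, the blue cap within 2 mm of home; all three tubes are back within 4 mm of rest and still; the bottle, tin, loupe and screwdriver are within 30 mm of where they began and the bottle stands upright (value of joint each of red_cap, blue_cap below 0.002 m and value of joint yellow_cap above 0.018 m and value of joint red_tube between -0.004 and 0.004 m and velocity of joint red_tube between -0.01 and 0.01 m/s and value of joint yellow_tube between -0.004 and 0.004 m and velocity of joint yellow_tube between -0.01 and 0.01 m/s and value of joint blue_tube between -0.004 and 0.004 m and velocity of joint blue_tube between -0.01 and 0.01 m/s and distance of each of bottle, tin, magnifier, driver from where it was at the start of the episode below 0.03 m and angle between bottle's own z axis and vertical below 0.2 rad); the robot touches nothing.
It fails at once if the red tube is driven more than 31 mm either way in its sprung collar (stops at 34 mm) (value of joint red_tube below -0.031 m or value of joint red_tube above 0.031 m).
It fails at once if the yellow tube is driven more than 31 mm either way in its sprung collar (stops at 34 mm) (value of joint yellow_tube below -0.031 m or value of joint yellow_tube above 0.031 m).
It fails at once if the blue tube is driven more than 31 mm either way in its sprung collar (stops at 34 mm) (value of joint blue_tube below -0.031 m or value of joint blue_tube above 0.031 m).
It fails at once if the blue cap is pulled more than 8 mm out (value of joint blue_cap above 0.008 m).
It fails at once if the yellow cap is pulled out while the red one is still out (value of joint each of yellow_cap, red_cap above 0.01 m).
It also fails if it takes over 48 s, if anything falls off the work surface, if the arm or the gripper's body presses on something with over 40 N, if the wrist force passes 120 N, or if a joint passes its speed limit or range.

### The arm

A 6-joint arm with a two-finger parallel gripper is mounted at the origin on a cart in front of the work surface, level with it; the furniture and walls round the work are solid. World frame = base frame: x ahead of the robot, y to its left, z up, the work surface at z = 0. Lengths are in mm, angles in rad, forces in N, time in s.
With the tool pointing down it reaches from about 400 to 925 mm from the base axis. Payload 12.5 kg.
Tool frame: the origin (TCP) lies at the centre of the arm's flange, where the gripper is bolted on; the fingertips stand 190 mm ahead of it and the grasp point (between the pads) lies env.grip_point_offset ahead of it (env.grip_point_offset is the distance from the TCP to the grasp point, in mm); z points along the fingers, x is the direction in which the jaws open and shut, and the axes are right-handed (so a half turn about z gives the same grasp; the last joint's range is limited). The gripper opens to 95 mm and grips with 3 to 60 N. Pads are 20 mm wide; open, the fingers measure 119 mm over their backs; the gripper's body (75 mm by 180 mm) begins 59 mm behind the grasp point.
Start: joints at [1.201, 0.491, 1.559, -0, 1.092, -0.106], TCP at [162.945, 603.385, 404.761] pointing down, gripper open.
Joint ranges: [-3.1, 3.1], [-0.84, 2.19], [0.05, 2.79], [-1.13, 4.28], [0.06, 2.93], [-2.69, 2.69]. Speed limits (rad/s): [2.22, 2.22, 2.79, 3.14, 3.14, 3.14].

### API

Orientations are given as [roll, pitch, yaw] about the fixed x, y, z axes, in that order (R = Rz(yaw) Ry(pitch) Rx(roll)).
In Python, from cell import state, read_camera, camera_model, job_done, env gives the robot as it stands.
- The arm moves only by the tool arm_command, never from a script. Its argument "steps" is a list of rows, each a list of 6 numbers: the shift along the tool's x, y, z in cm, then the turn, a rotation vector about the tool's x, y, z in degrees. In form: [[dx, dy, dz, rx, ry, rz], ...]. A call has 1 to 12 rows; each row is the pose to reach, as a shift and turn from the pose commanded when the call began, along the tool's axes at that moment; what a row does not reach only later rows make up. A row lasts 1/12 s, in which the tool goes at most 41.7 mm and 7.16 degrees, less where a joint would pass 70% of its speed; a pose out of reach is approached as far as the arm can. A call with a gripper value outside its range is refused whole. "jaw" is the finger opening in cm, from 0 to 9.51, set as the call begins (left out, the last holds). The fingers move at their own pace and stop on an object; the grip force is fixed at half the most. Time passes only in rows, so rows that repeat a pose let the fingers close. It gives the time, the measured TCP pose, the force and the opening at its end, in the units of the state.
- state(): the state, without advancing time (a new reading comes with each control period).
- read_camera(name): name is "scene" or "top"; returns the picture (420x560x3 uint8, red, green, blue); there is no depth.
- camera_model(name): a dict with "K" (3x3 intrinsics, pixels), "xyz" and "rotation" of the camera in the world. Camera axes: x right, y up, looking along -z (the intrinsics and any distortion apply to the point x, -y, -z); pixel columns grow to the right and rows downward; lengths in mm; the calibration is good to about 2 mm. A picture is of the moment at which its call begins. camera_model takes no time and is no camera call.
- job_done(): hands the job in, once; it reports no verdict.
The state is a dict: "t": time; "joints": joint angles; "qvel": joint speeds; "tau": joint torques, N m; "eef_pos": TCP position; "tcp_rot": TCP orientation; "ft_force": force on the tool from outside, world axes, zero at the start; "moment": the same for the moment, N m; "opening": opening from 0.0 (shut) to 1.0 (fully open).
Only numpy, scipy, OpenCV 4.12 (cv2) and the standard library are available. Lean on these libraries where they do the work, as an engineer would, in place of code of your own. Each camera call takes 0.05 s, during which the arm holds its last target. There are 200 camera calls.

## Working session

There is one attempt and no reset: what is moved stays moved. The work goes in short steps, Python scripts to look and compute and a tool call to move; the robot and the scene stay as the last step left them, time stands still between calls to the robot, and variables do not carry over. Pictures are saved under pics/ and viewed, about 8 in all and at most 12, crops included, and the job is handed in when it is done.

Besides the shell and the picture viewer there is one more tool, called after ">>>" as a command line: name --pt "numbers of a row" for each row, then --argument value for the rest. arm_command: Moves the arm, as the interface text tells. Its arguments: {"type":"object","properties":{"steps":{"type":"array"},"jaw":{"type":"number"}},"required":["steps"]}

```bash
ls; mkdir -p pics; python3 - <<'E'
from cell import *
import cv2,numpy as np
print(state()); print(env.grip_point_offset)
for n in("scene","top"):
    im=read_camera(n); cv2.imwrite(f"pics/{n}0.png",im[:,:,::-1]); print(n,camera_model(n))
E
```

```text
pics
{'t': 0.0, 'joints': array([ 1.20144760e+00,  4.91566611e-01,  1.55948886e+00, -2.61436467e-05,
        1.09167848e+00, -1.05615050e-01]), 'qvel': array([ 0.00041376,  0.00063437, -0.0014975 ,  0.00088637,  0.00022859,
       -0.00068467]), 'tau': array([ 3.08486648e-03, -6.12647009e+01, -2.58176583e+01,  6.93307095e-02,
        4.82299842e-02, -1.47752353e-04]), 'eef_pos': array([162.90302006, 603.35306629, 404.14366892]), 'tcp_rot': array([-3.14149540e+00,  1.13738358e-03,  1.30707477e+00]), 'ft_force': array([ 0.28811287, -0.60803456,  0.43773659]), 'moment': array([-0.00799064, -0.03688245, -0.00177054]), 'opening': 1.00087881922864}
171.3
scene {'K': array([[440.34727756,   0.        , 279.24762636],
       [  0.        , 440.34727756, 217.63744032],
       [  0.        ,   0.        ,   1.        ]]), 'xyz': array([ 157.02389305, -721.58379153,  577.65768251]), 'rotation': array([ 1.03114071,  0.00587845, -0.48004751])}
top {'K': array([[387.40340477,   0.        , 280.18387667],
       [  0.        , 387.40340477, 215.23383678],
       [  0.        ,   0.        ,   1.        ]]), 'xyz': array([442.43032332, -44.47222008, 942.93468747]), 'rotation': array([ 0.09917324,  0.04257798, -1.56445812])}
```

View pics/scene0.png

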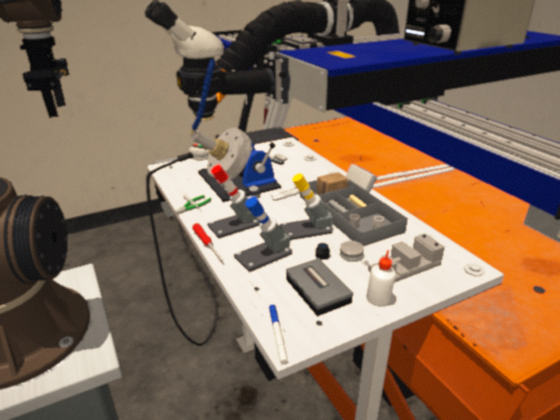

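View pics/top0.png

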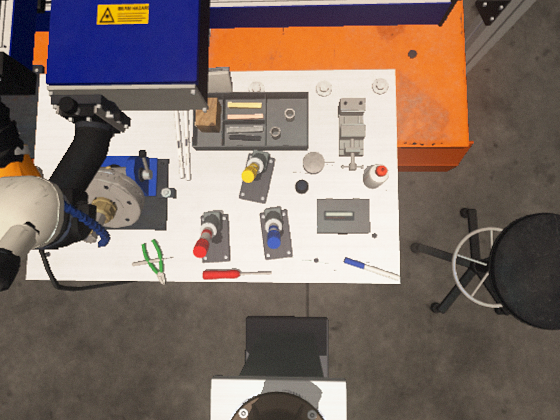

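The scene view shows the red cap at (220,175), blue at (257,210) and yellow at (301,186), with the arm parked at the far left. In the top view the red, blue and yellow stands are at (213,237), (275,235) and (257,178); image up is +x and left is +y. Next I'll measure the foot plates and caps.

```bash
cat > h.py <<'E'
from cell import *
import cv2,numpy as np
from scipy.spatial.transform import Rotation as R
def cam(n):
    m=camera_model(n); r=np.array(m["rotation"])
    return m["K"],np.array(m["xyz"]),R.from_euler('xyz',r).as_matrix()
def ray(n,u,v):
    K,o,M=cam(n); d=M@(np.diag([1,-1,-1])@np.linalg.inv(K)@[u,v,1]); return o,d/np.linalg.norm(d)
def onz(n,u,v,z):
    o,d=ray(n,u,v); return o+d*(z-o[2])/d[2]
def proj(n,p):
    K,o,M=cam(n); q=K@(np.diag([1,-1,-1])@(M.T@(np.array(p,float)-o))); return q[:2]/q[2]
def tri(a,b):
    A=0;B=0
    for o,d in(a,b):
        P=np.eye(3)-np.outer(d,d);A=A+P;B=B+P@o
    return np.linalg.solve(A,B)
E
python3 - <<'E'
from h import *
t=cv2.imread("pics/top0.png"); s=cv2.imread("pics/scene0.png")
print("check corner of table top", onz("top",397,283,0),onz("top",28,280,0))
def caps(im,col):
    h=cv2.cvtColor(im,cv2.COLOR_BGR2HSV);H,S,V=cv2.split(h)
    m={'red':((H<8)|(H>172)),'yellow':(H>20)&(H<35),'blue':(H>105)&(H<125)}[col]&(S>130)&(V>60)
    return m.astype(np.uint8)*255
roi={'top':{'red':(190,225,225,262),'yellow':(238,155,270,188),'blue':(262,225,290,252)},
'scene':{'red':(205,160,245,200),'yellow':(285,170,320,205),'blue':(242,192,275,228)}}
for c in('red','yellow','blue'):
    ce={}
    for n,im in(('top',t),('scene',s)):
        x0,y0,x1,y1=roi[n][c]; m=caps(im[y0:y1,x0:x1],c)
        cs,_=cv2.findContours(m,0,2); k=max(cs,key=cv2.contourArea)
        M=cv2.moments(k); ce[n]=(M['m10']/M['m00']+x0,M['m01']/M['m00']+y0)
        print(c,n,np.round(ce[n],1),cv2.contourArea(k),cv2.boundingRect(k))
    a=ray('top',*ce['top']);b=ray('scene',*ce['scene']);p=tri(a,b)
    print(' cap approx',p.round(1),'reproj',(proj('top',p)-ce['top']).round(1),(proj('scene',p)-ce['scene']).round(1))
# plates
g=cv2.cvtColor(t,cv2.COLOR_BGR2HSV)
for c,(x0,y0,x1,y1) in {'red':(190,205,240,268),'yellow':(232,145,282,207),'blue':(255,200,300,265)}.items():
    sub=g[y0:y1,x0:x1]; m=((sub[...,2]<120)).astype(np.uint8)*255
    cs,_=cv2.findContours(m,0,2); k=max(cs,key=cv2.contourArea)
    k=k+[x0,y0]; r=cv2.minAreaRect(k); w=[onz('top',*q,10)[:2] for q in cv2.boxPoints(r)]
    print(c,'plate',r,np.mean(w,0).round(1),[np.linalg.norm(w[i]-w[i-1]).round(0) for i in range(2)],np.round(w,0).tolist())
x=cv2.resize(t[140:275,180:310],None,fx=5,fy=4.4,interpolation=2); cv2.imwrite("pics/c1.png",cv2.resize(t[140:275,180:310],None,fx=4.4,fy=4.4,interpolation=2))
E
```

```text
check corner of table top [ 374.84771341 -282.56194822    0.        ] [373.61369854 620.2624844    0.        ]
red top [200.6 247.9] 196.0 (3, 13, 15, 20)
red scene [219.1 173.5] 187.0 (6, 4, 18, 19)
 cap approx [454.1 153.4 148.9] reproj [ 0.2 -0.4] [-0.4 -0. ]
yellow top [248.4 174. ] 153.0 (4, 10, 16, 18)
yellow scene [300.3 182.1] 166.0 (7, 4, 17, 18)
 cap approx [612.9  58.7 130.9] reproj [ 0.3 -0.6] [-0.6  0.1]
blue top [273.4 242.1] 94.5 (6, 12, 12, 11)
blue scene [253.7 206. ] 197.5 (3, 5, 18, 19)
 cap approx [469.1   3.1 134.2] reproj [ 0.6 -1.3] [-1.5  0.1]
red plate ((215.03433227539062, 235.85862731933594), (47.36213302612305, 27.098331451416016), 87.70938873291016) [484.8 153.9] [np.float64(115.0), np.float64(67.0)] [[541.0, 191.0], [544.0, 124.0], [429.0, 117.0], [426.0, 183.0]]
yellow plate ((257.40179443359375, 174.93222045898438), (26.904800415039062, 45.964210510253906), 12.804265975952148) [634.7  52.5] [np.float64(66.0), np.float64(114.0)] [[586.0, 97.0], [698.0, 73.0], [683.0, 8.0], [572.0, 32.0]]
blue plate ((275.3108215332031, 215.6351318359375), (21.20747184753418, 16.27549934387207), 9.462321281433105) [534.1   7.7] [np.float64(51.0), np.float64(40.0)] [[519.0, 36.0], [558.0, 30.0], [549.0, -21.0], [510.0, -15.0]]
```

View pics/c1.png

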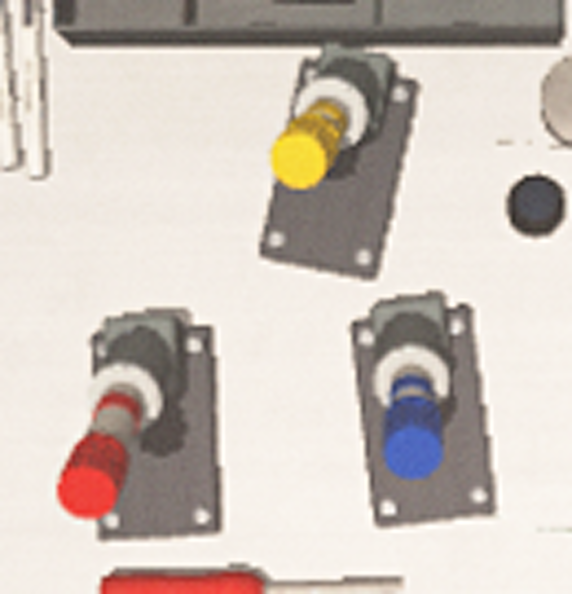

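The crop shows the three plates clearly, with cap end faces (crop pixels) at about red (87,489), yellow (299,161) and blue (413,450). Corners of the plates are readable too.

```bash
python3 - <<'E'
from h import *
f=lambda p:(p[0]/4.4+180-.4,p[1]/4.4+140-.4)
C={'red':[(98,538),(220,530),(213,326)],'yellow':[(260,254),(376,280),(418,80)],'blue':[(378,525),(496,512),(470,305)]}
T={'red':(87,489),'yellow':(299,161),'blue':(413,450)}
for c in C:
    a,b,d=[onz('top',*f(p),10)[:2] for p in C[c]]
    e1=d-b; e2=a-b
    y1=np.degrees(np.arctan2(e1[1],e1[0])); y2=np.degrees(np.arctan2(-e2[0],e2[1]))
    ctr=(a+d)/2; s=150 if c=='red' else 130; z=34+.866*s
    top=onz('top',*f(T[c]),z)
    yw=np.radians((y1+y2)/2); pred=ctr+(40-.5*s)*np.array([np.cos(yw),np.sin(yw)])
    print(c,'len',np.linalg.norm(e1).round(),np.linalg.norm(e2).round(),'yaw',y1.round(1),y2.round(1),'ctr',ctr.round(1),'top from plate',pred.round(1),'from face',top.round(1), 'scene px',proj('scene',[*pred,z]).round(1))
s=cv2.imread("pics/scene0.png"); cv2.imwrite("pics/c2.png",cv2.resize(s[140:275,150:350],None,fx=4,fy=4,interpolation=2))
E
```

```text
red len 112.0 67.0 yaw 3.1 4.1 ctr [480.1 153.8] top from plate [445.1 151.6] from face [447.3 152.3 163.9] scene px [214.7 168.5]
yellow len 115.0 66.0 yaw -11.2 -12.6 ctr [628.   54.1] top from plate [603.5  59.3] from face [603.6  58.9 146.6] scene px [296.1 176.7]
blue len 114.0 65.0 yaw 7.4 6.6 ctr [490.1   5.6] top from plate [465.3   2.6] from face [466.5   3.4 146.6] scene px [250.5 201.4]
```

View pics/c2.png

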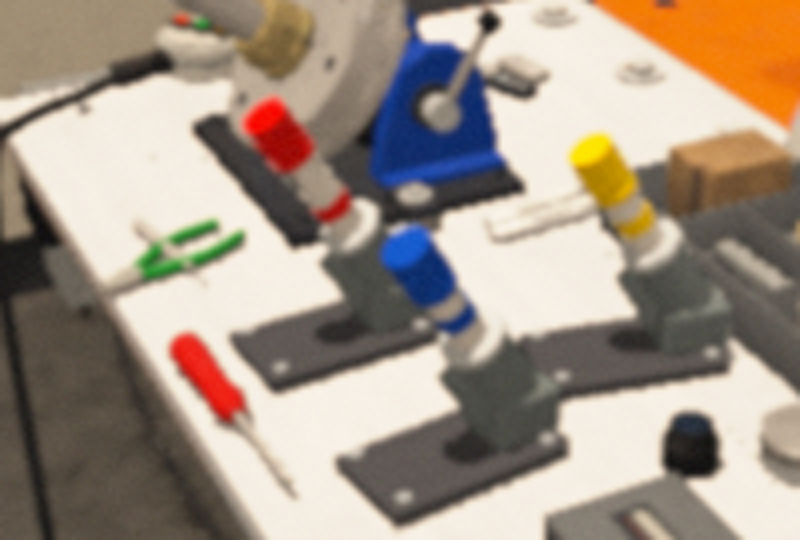

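Face and plate estimates agree within about 2 mm, and the scene view matches too: red top at about (216,168), yellow at (297,177). Before sweeping the arm in, I'll check the overhead microscope and gantry positions.

```bash
cat >> h.py <<'E'
def tgt(yaw,tilt,p,off=171.3):
    "tool pose: jaws along stand y, tool z leaning forward by tilt; p = grasp point"
    y=np.radians(yaw);t=np.radians(tilt)
    x=np.array([-np.sin(y),np.cos(y),0]); z=np.array([np.sin(t)*np.cos(y),np.sin(t)*np.sin(y),-np.cos(t)])
    return np.array(p)-off*z, np.c_[x,np.cross(z,x),z]
def row(pos,M,cur=None):
    s=state() if cur is None else cur
    M0=R.from_euler('xyz',s['tcp_rot']).as_matrix()
    return np.r_[(M0.T@(np.array(pos)-s['eef_pos']))/10, R.from_matrix(M0.T@M).as_rotvec(degrees=True)].round(2)
E
python3 - <<'E'
from h import *
for nm,a,b in[('white head',(30,210),(195,35)),('eyepiece',(12,250),(158,10)),('black body',(75,110),(255,78)),('gantry corner',(207,100),(327,108)),('gantry left low',(50,100),(278,60))]:
    p=tri(ray('top',*a),ray('scene',*b)); print(nm,p.round(),(proj('top',p)-a).round(),(proj('scene',p)-b).round())
E
```

```text
white head [494. 333. 417.] [-2.  5.] [3. 0.]
eyepiece [426. 318. 472.] [-7. 15.] [10.  2.]
black body [669. 353. 300.] [-5. 13.] [ 9. -1.]
gantry corner [718. 119. 271.] [-0.  0.] [ 0. -0.]
gantry left low [705. 363. 336.] [ 3. -6.] [-4.  0.]
```

```bash
python3 - <<'E'
from h import *
M=R.from_euler('xyz',state()['tcp_rot']).as_matrix()
print(row([110,390,410],M)); 
p,D=tgt(3.6,0,[0,0,0]); print(row([280,250,410],D))
g=np.array([446.5,152,164])-15*np.array([-.499,-.031,.866]); print(g)
p,D=tgt(3.6,15,g); p2=p-100*D[:,2]; print(p,p2,row(p2,D))
E
```

```text
[-21.98   0.45  -0.56   0.     0.     0.  ]
[-3.106e+01  2.051e+01 -5.500e-01 -1.000e-02  5.000e-02 -1.871e+01]
[453.985 152.465 151.01 ]
[409.73678396 149.68113821 316.47309404] [383.90595147 148.05599998 413.06567667] [-38.2   33.2   -0.85 -14.88   2.5  -18.6 ]
```

>>> arm_command --pt "-22 0.4 -0.5 0 0 0" --pt "-22 0.4 -0.5 0 0 0" --pt "-22 0.4 -0.5 0 0 0" --pt "-22 0.4 -0.5 0 0 0" --pt "-22 0.4 -0.5 0 0 0" --pt "-22 0.4 -0.5 0 0 0" --pt "-31 20.5 -0.5 0 0 -18.7" --pt "-31 20.5 -0.5 0 0 -18.7" --pt "-31 20.5 -0.5 0 0 -18.7" --pt "-31 20.5 -0.5 0 0 -18.7" --pt "-31 20.5 -0.5 0 0 -18.7" --pt "-31 20.5 -0.5 0 0 -18.7" --jaw 9.5

```text
t: 1.1
eef_pos: [281.4, 249.2, 409.9]
tcp_rot: [3.141, -0.0, 1.634]
ft_force: [1.0, 1.4, -0.3]
opening: 1.0
```

```bash
python3 - <<'E'
from h import *
print(state()['joints'].round(3))
p,D=tgt(3.6,15,[454,152.5,151]); print(row(p-100*D[:,2],D),row(p-50*D[:,2],D))
E
```

```text
[ 0.549  0.125  2.111  0.     0.906 -1.085]
[-10.73   9.6   -0.32 -14.97  -0.02   0.02] [-10.74  10.89   4.51 -14.97  -0.02   0.02]
```

>>> arm_command --pt "-10.7 9.6 -0.3 -15 0 0" --pt "-10.7 9.6 -0.3 -15 0 0" --pt "-10.7 9.6 -0.3 -15 0 0" --pt "-10.7 9.6 -0.3 -15 0 0" --pt "-10.7 9.6 -0.3 -15 0 0" --pt "-10.7 10.9 4.5 -15 0 0" --pt "-10.7 10.9 4.5 -15 0 0" --pt "-10.7 10.9 4.5 -15 0 0" --pt "-10.7 10.9 4.5 -15 0 0"

```text
t: 1.85
eef_pos: [395.3, 151.2, 364.9]
tcp_rot: [2.882, 0.0, 1.634]
ft_force: [0.4, -0.2, 0.8]
opening: 0.999
```

```bash
python3 - <<'E'
from h import *
s=state();print(s['joints'].round(3),s['ft_force'],s['eef_pos'],s['tcp_rot'])
p,D=tgt(3.6,15,[454,152.5,151]); print(row(p,D))
M=R.from_euler('xyz',s['tcp_rot']).as_matrix(); print('tip px scene',proj('scene',s['eef_pos']+190*M[:,2]),proj('top',s['eef_pos']+190*M[:,2]))
a=read_camera('scene')[100:250,150:300,::-1];b=read_camera('top')[170:320,140:290,::-1]
cv2.imwrite('pics/p1.png',cv2.resize(np.hstack([a,b]),None,fx=2.66,fy=2.66,interpolation=2))
E
```

```text
[ 0.217  0.24   2.122 -0.079  0.523 -1.354] [ 0.37843392 -0.24913479  0.75721043] [395.30462742 151.1532166  364.87396585] [2.88170160e+00 1.95298780e-04 1.63409952e+00]
[-0.23  0.14  5.05 -0.11  0.    0.03]
tip px scene [213.23275591 161.06832078] [196.19204366 252.32498462]
```

View pics/p1.png

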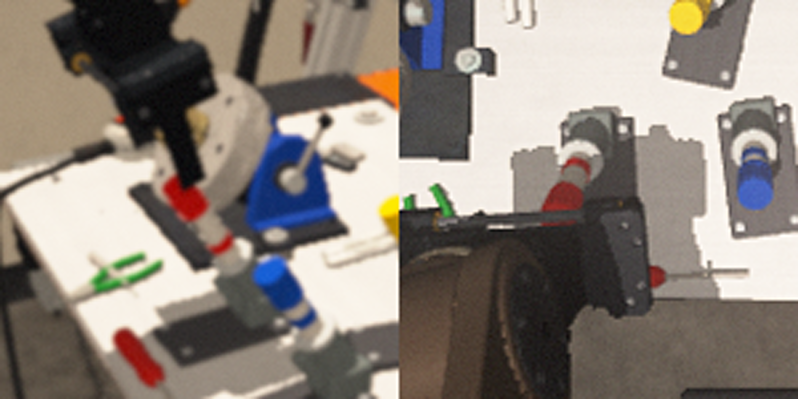

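The fingers straddle the red cap in both views (left panel at about (185,180), right panel at about (565,205)). Next: descend 50 mm and close.

>>> arm_command --pt "-0.2 0.1 2.5 0 0 0" --pt "-0.2 0.1 4 0 0 0" --pt "-0.2 0.1 5 0 0 0" --pt "-0.2 0.1 5 0 0 0" --pt "-0.2 0.1 5 0 0 0"

```text
t: 2.37
eef_pos: [409.4, 149.8, 317.5]
tcp_rot: [2.879, -0.0, 1.634]
ft_force: [-0.1, -0.3, 0.9]
opening: 0.999
```

>>> arm_command --pt "0 0 0 0 0 0" --pt "0 0 0 0 0 0" --pt "0 0 0 0 0 0" --pt "0 0 0 0 0 0" --pt "0 0 0 0 0 0" --pt "0 0 0 0 0 0" --pt "0 0 0 0 0 0" --pt "0 0 0 0 0 0" --jaw 1.5

```text
t: 3.03
eef_pos: [409.5, 149.5, 316.7]
tcp_rot: [2.88, -0.0, 1.633]
ft_force: [-0.4, -1.0, -0.0]
opening: 0.492
```

>>> arm_command --pt "0 0 0 0 0 0" --pt "0 0 0 0 0 0" --pt "0 0 0 0 0 0" --pt "0 0 0 0 0 0" --pt "0 0 0 0 0 0" --pt "0 0 0 0 0 0" --pt "0 0 0 0 0 0" --pt "0 0 0 0 0 0"

```text
t: 3.7
eef_pos: [409.4, 150.3, 316.7]
tcp_rot: [2.879, -0.001, 1.634]
ft_force: [-2.6, 13.4, -0.1]
opening: 0.287
```

```bash
python3 - <<'E'
from h import *
s=state();a=np.array([-.499,-.031,.866]);a/=np.linalg.norm(a)
M=R.from_euler('xyz',s['tcp_rot']).as_matrix()
print(s['opening'],s['ft_force'],'F.a',s['ft_force']@a,'a in tool',(M.T@a).round(3))
E
```

```text
0.2869715173531111 [-2.63727706 13.35805214 -0.0684242 ] F.a 0.8426808278414814 a in tool [ 0.001 -0.258 -0.966]
```

>>> arm_command --pt "0.1 0 0 0 0 0" --pt "0.1 0.04 0.15 0 0 0" --pt "0.1 0.08 0.3 0 0 0" --pt "0.1 0.12 0.45 0 0 0" --pt "0.1 0.16 0.6 0 0 0" --pt "0.1 0.2 0.75 0 0 0" --pt "0.1 0.24 0.9 0 0 0" --pt "0.1 0.28 1.05 0 0 0" --pt "0.1 0.32 1.2 0 0 0" --pt "0.1 0.36 1.35 0 0 0" --pt "0.1 0.4 1.5 0 0 0" --pt "0.1 0.4 1.5 0 0 0"

```text
t: 4.7
eef_pos: [417.2, 151.2, 303.2]
tcp_rot: [2.88, -0.0, 1.633]
ft_force: [-4.3, 6.5, 6.4]
opening: 0.288
```

>>> arm_command --pt "0.05 0.04 0.15 0 0 0" --pt "0.05 0.08 0.3 0 0 0" --pt "0.05 0.11 0.4 0 0 0" --pt "0.05 0.13 0.5 0 0 0" --pt "0.05 0.13 0.5 0 0 0"

```text
t: 5.12
eef_pos: [419.7, 151.6, 298.8]
tcp_rot: [2.88, -0.0, 1.633]
ft_force: [-4.0, 1.6, 8.4]
opening: 0.288
```

>>> arm_command --pt "0 0.03 0.1 0 0 0" --pt "0 0.05 0.2 0 0 0" --pt "0 0.08 0.3 0 0 0" --pt "0 0.08 0.3 0 0 0"

```text
t: 5.45
eef_pos: [421.2, 151.7, 296.2]
tcp_rot: [2.88, -0.0, 1.633]
ft_force: [-4.6, 1.9, 9.8]
opening: 0.287
```

>>> arm_command --pt "0 0.03 0.1 0 0 0" --pt "0 0.05 0.2 0 0 0" --pt "0 0.05 0.2 0 0 0"

```text
t: 5.7
eef_pos: [422.2, 151.8, 294.4]
tcp_rot: [2.88, -0.0, 1.633]
ft_force: [-4.9, 2.0, 2.4]
opening: 0.286
```

>>> arm_command --pt "0 0.03 0.1 0 0 0" --pt "0 0.05 0.2 0 0 0" --pt "0 0.05 0.2 0 0 0"

```text
t: 5.95
eef_pos: [423.4, 151.9, 292.3]
tcp_rot: [2.88, -0.0, 1.633]
ft_force: [-1.2, 2.1, 2.7]
opening: 0.287
```

The force along the axis fell from about 10.7 N to 3 N, so the red cap snapped home. I'll ease back and release.

>>> arm_command --pt "0 -0.04 -0.15 0 0 0" --pt "0 -0.08 -0.3 0 0 0" --pt "0 -0.12 -0.45 0 0 0" --pt "0 -0.15 -0.6 0 0 0" --pt "0 -0.15 -0.6 0 0 0" --pt "0 -0.15 -0.6 0 0 0"

```text
t: 6.45
eef_pos: [420.2, 151.7, 297.9]
tcp_rot: [2.88, -0.0, 1.633]
ft_force: [0.5, 2.6, -0.9]
opening: 0.285
```

>>> arm_command --pt "0 0 0 0 0 0" --pt "0 0 0 0 0 0" --pt "0 0 0 0 0 0" --pt "0 0 0 0 0 0" --pt "0 0 0 0 0 0" --pt "0 0 0 0 0 0" --pt "0 0 0 0 0 0" --pt "0 0 0 0 0 0" --jaw 8

```text
t: 7.12
eef_pos: [420.2, 151.7, 297.8]
tcp_rot: [2.88, -0.0, 1.633]
ft_force: [-1.4, -0.4, 0.3]
opening: 0.786
```

>>> arm_command --pt "0 0 -2 0 0 0" --pt "0 0 -5 0 0 0" --pt "0 0 -9 0 0 0" --pt "0 0 -12 0 0 0" --pt "0 0 -12 0 0 0" --pt "0 0 -12 0 0 0"

```text
t: 7.62
eef_pos: [388.8, 149.8, 415.1]
tcp_rot: [2.876, -0.001, 1.634]
ft_force: [-0.2, -0.3, -0.1]
opening: 0.842
```

```bash
python3 - <<'E'
from h import *
s=state();print(s['joints'].round(3),s['ft_force'],s['eef_pos'],s['tcp_rot'],s['opening'])
a=np.array([-.5*np.cos(np.radians(-12)),-.5*np.sin(np.radians(-12)),.866]); g=np.array([603.5,59,146.6])-15*a; print(g)
p,D=tgt(-12,30,g); print('out',row(p+70*a,D),'above',p+70*a)
M=R.from_euler('xyz',s['tcp_rot']).as_matrix()
a=read_camera('scene')[130:280,190:340,::-1];b=read_camera('top')[130:280,180:330,::-1]
cv2.imwrite('pics/p2.png',cv2.resize(np.hstack([a,b]),None,fx=2.66,fy=2.66,interpolation=2))
E
```

```text
[ 0.217  0.153  2.067 -0.065  0.66  -1.371] [-0.20045626 -0.28067285 -0.14590703] [388.78431117 149.76226442 415.08068067] [ 2.87617071e+00 -5.84470631e-04  1.63362479e+00] 0.8420237213782696
[610.83610701  57.44066232 133.61      ]
out [ -7.37   7.71   9.6  -14.71  -6.04  14.43] above [492.82259898  82.52520782 342.58015167]
```

View pics/p2.png

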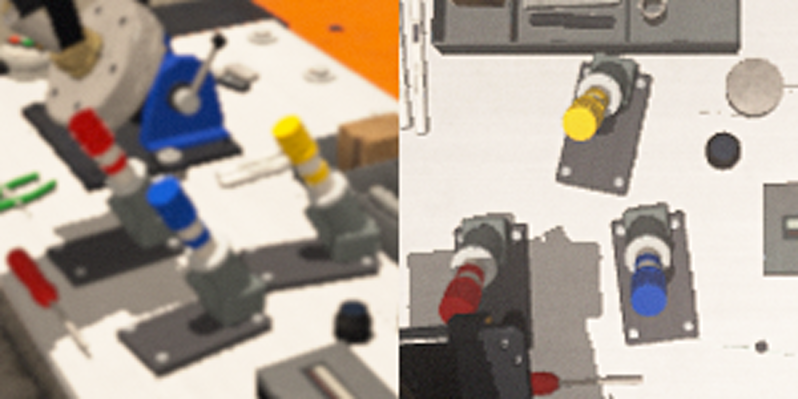

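The red cap now sits tight above its band, closed like blue (left panel at about (95,135)); yellow and blue are still shut. Now to yellow.

>>> arm_command --pt "-7.3 7.7 9.6 -14.7 -6 14.4" --pt "-7.3 7.7 9.6 -14.7 -6 14.4" --pt "-7.3 7.7 9.6 -14.7 -6 14.4" --pt "-7.3 7.7 9.6 -14.7 -6 14.4" --pt "-7.3 7.7 9.6 -14.7 -6 14.4" --pt "-7.3 7.7 9.6 -14.7 -6 14.4" --pt "-7.3 7.7 9.6 -14.7 -6 14.4"

```text
t: 8.3
eef_pos: [492.6, 83.2, 339.9]
tcp_rot: [2.624, 0.002, 1.362]
ft_force: [-0.1, 0.5, 0.6]
opening: 0.843
```

```bash
python3 - <<'E'
from h import *
s=state();print(s['joints'].round(3),s['ft_force'],s['eef_pos'])
p,D=tgt(-12,30,[611,58.3,133.6]); print(row(p,D))
E
```

```text
[ 0.057  0.37   2.032 -0.511  0.271 -0.844] [-0.11959914  0.5195358   0.61337922] [492.55193491  83.20973095 339.94531913]
[ 0.03  0.21  6.79 -0.37  0.06  0.08]
```

>>> arm_command --pt "0 0.2 2.5 0 0 0" --pt "0 0.2 5 0 0 0" --pt "0 0.2 6.2 0 0 0" --pt "0 0.2 6.8 0 0 0" --pt "0 0.2 6.8 0 0 0"

```text
t: 8.72
eef_pos: [527.3, 76.2, 282.2]
tcp_rot: [2.623, 0.002, 1.363]
ft_force: [0.3, -0.1, -0.2]
opening: 0.839
```

>>> arm_command --pt "0 0 0 0 0 0" --pt "0 0 0 0 0 0" --pt "0 0 0 0 0 0" --pt "0 0 0 0 0 0" --pt "0 0 0 0 0 0" --pt "0 0 0 0 0 0" --pt "0 0 0 0 0 0" --pt "0 0 0 0 0 0" --pt "0 0 0 0 0 0" --pt "0 0 0 0 0 0" --pt "0 0 0 0 0 0" --pt "0 0 0 0 0 0" --jaw 1.5

```text
t: 9.72
eef_pos: [527.6, 76.4, 282.9]
tcp_rot: [2.621, -0.0, 1.363]
ft_force: [0.8, 7.0, 0.1]
opening: 0.281
```

>>> arm_command --pt "0 0 0 0 0 0" --pt "0 0 0 0 0 0" --pt "0 0 0 0 0 0"

```text
t: 9.97
eef_pos: [527.7, 76.4, 282.9]
tcp_rot: [2.621, -0.0, 1.363]
ft_force: [0.6, 6.3, -1.2]
opening: 0.287
```

```bash
python3 - <<'E'
from h import *
s=state();print(s['ft_force'],s['eef_pos'],s['opening'])
M=R.from_euler('xyz',s['tcp_rot']).as_matrix();y=np.radians(-12);a=np.array([-.5*np.cos(y),-.5*np.sin(y),.866])
print('F.a',s['ft_force']@a,'F tool',M.T@s['ft_force'],'a tool',M.T@a)
E
```

```text
[ 0.58902393  6.28584021 -1.17474013] [527.66002575  76.36795322 282.92694976] 0.2869557398081557
F.a -0.6519512890153704 F tool [ 6.27213603 -1.20787148  0.66340547] a tool [ 0.00130843 -0.00267413 -0.99997357]
```

>>> arm_command --pt "0.05 0 -0.15 0 0 0" --pt "0.05 0 -0.3 0 0 0" --pt "0.05 0 -0.5 0 0 0" --pt "0.05 0 -0.7 0 0 0" --pt "0.05 0 -0.9 0 0 0" --pt "0.05 0 -1.1 0 0 0" --pt "0.05 0 -1.3 0 0 0" --pt "0.05 0 -1.5 0 0 0" --pt "0.05 0 -1.6 0 0 0" --pt "0.05 0 -1.7 0 0 0" --pt "0.05 0 -1.7 0 0 0"

```text
t: 10.88
eef_pos: [519.5, 78.2, 297.6]
tcp_rot: [2.621, 0.0, 1.363]
ft_force: [5.5, 5.0, -6.4]
opening: 0.286
```

>>> arm_command --pt "0 0 -0.1 0 0 0" --pt "0 0 -0.2 0 0 0" --pt "0 0 -0.3 0 0 0" --pt "0 0 -0.3 0 0 0"

```text
t: 11.22
eef_pos: [518.1, 78.6, 300.0]
tcp_rot: [2.621, 0.0, 1.363]
ft_force: [5.3, 4.9, -7.9]
opening: 0.289
```

>>> arm_command --pt "0 0 -0.1 0 0 0" --pt "0 0 -0.2 0 0 0" --pt "0 0 -0.2 0 0 0"

```text
t: 11.47
eef_pos: [517.2, 78.7, 301.8]
tcp_rot: [2.621, 0.0, 1.363]
ft_force: [6.3, 5.5, -8.4]
opening: 0.286
```

>>> arm_command --pt "0 0 -0.1 0 0 0" --pt "0 0 -0.2 0 0 0" --pt "0 0 -0.2 0 0 0"

```text
t: 11.72
eef_pos: [516.3, 78.9, 303.5]
tcp_rot: [2.621, 0.0, 1.362]
ft_force: [6.2, 4.4, -8.4]
opening: 0.285
```

>>> arm_command --pt "0 0 -0.1 0 0 0" --pt "0 0 -0.2 0 0 0" --pt "0 0 -0.2 0 0 0"

```text
t: 11.97
eef_pos: [515.1, 79.2, 305.4]
tcp_rot: [2.621, 0.0, 1.362]
ft_force: [1.0, 7.2, -2.7]
opening: 0.286
```

Yellow snapped at about 10 N. I'll ease back about 5 mm and release.

>>> arm_command --pt "0 0 0.1 0 0 0" --pt "0 0 0.25 0 0 0" --pt "0 0 0.4 0 0 0" --pt "0 0 0.5 0 0 0" --pt "0 0 0.5 0 0 0" --pt "0 0 0.5 0 0 0"

```text
t: 12.47
eef_pos: [517.4, 78.8, 301.2]
tcp_rot: [2.621, -0.0, 1.362]
ft_force: [-1.0, 6.1, -0.5]
opening: 0.286
```

>>> arm_command --pt "0 0 0 0 0 0" --pt "0 0 0 0 0 0" --pt "0 0 0 0 0 0" --pt "0 0 0 0 0 0" --pt "0 0 0 0 0 0" --pt "0 0 0 0 0 0" --pt "0 0 0 0 0 0" --pt "0 0 0 0 0 0" --jaw 8

```text
t: 13.13
eef_pos: [517.5, 78.3, 301.2]
tcp_rot: [2.622, 0.001, 1.362]
ft_force: [0.1, -0.0, -0.7]
opening: 0.785
```

>>> arm_command --pt "0 0 -2 0 0 0" --pt "0 0 -5 0 0 0" --pt "0 0 -9 0 0 0" --pt "0 0 -12 0 0 0" --pt "0 0 -12 0 0 0" --pt "0 0 -12 0 0 0"

```text
t: 13.63
eef_pos: [458.6, 91.0, 406.6]
tcp_rot: [2.618, -0.0, 1.362]
ft_force: [0.7, 0.2, -0.4]
opening: 0.841
```

```bash
python3 - <<'E'
from h import *
s=state();print(s['ft_force'],s['eef_pos'],s['opening'],s['t'])
a=read_camera('scene')[130:280,190:340,::-1];b=read_camera('top')[130:280,180:330,::-1]
cv2.imwrite('pics/p3.png',cv2.resize(np.hstack([a,b]),None,fx=2.66,fy=2.66,interpolation=2))
E
```

```text
[ 0.71535751  0.15417401 -0.39853649] [458.61318153  91.021557   406.63326162] 0.8409371974351608 13.6333
```

View pics/p3.png

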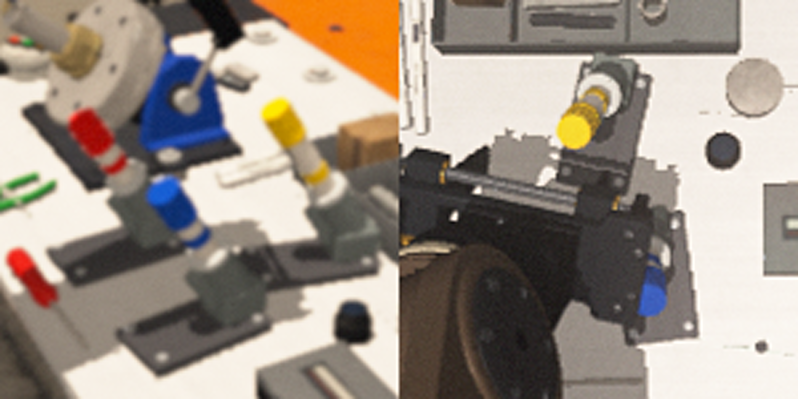

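The picture shows yellow pulled out (left panel at about (283,125), white tube exposed), red and blue shut, and the gripper clear with no force. I'll compare the yellow cap's pixel with the prediction and hand in.

```bash
python3 - <<'E'
from h import *
print('pred out',proj('scene',[593.7,61.1,163.9]),'pred home',proj('scene',[603.5,59,146.6]),'seen',277/2.66+190,112/2.66+130)
print(job_done())
E
```

```text
pred out [291.9458826  170.27547844] pred home [296.13631104 176.76491452] seen 294.1353383458646 172.10526315789474
the job is handed in; nothing more can be done
None
```

I pushed the red cap home first, then pulled the yellow cap out and let go, and handed the job in at about 13.7 s of the 48 s. No verdict is reported, so the result below rests on force readings and pictures.

- **Red cap:** I gripped it and pushed it along its tube axis. The axial force rose to about 10.7 N, then dropped to about 3 N as it snapped over after roughly 25 mm of travel. I eased back before opening the jaws, and in the pictures it looks as closed as blue.
- **Yellow cap:** The pull peaked at about 10 N and dropped to about 2 N after roughly 26 mm. I eased back 5 mm and released it.
- **Spring travel:** I estimate the tubes gave no more than about 22 mm, from the arm's displacement, against the 31 mm limit.
- **Last picture:** Yellow is out with its white tube exposed, and red and blue are shut. The tin, loupe and screwdriver look undisturbed. The bottle was outside the final crop, but the arm never went near it.
- **Contact:** The gripper was clear of everything, with wrist force under 1 N.
- **A check that only roughly agreed:** In the scene view I read the yellow cap's end by eye at pixel (294.1, 172.1). The predictions were (291.9, 170.3) for fully out and (296.1, 176.8) for home. The shift from its starting reading is about 70–75% of what I expected. That is within the error of reading a blurred crop by eye, and I relied on the force drop as the stronger evidence that it clicked open.

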